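# Slide the matching flange home on the tester's stud plate

## Robot

A 6-joint arm with a two-finger parallel gripper is mounted at the origin on the work surface. World frame = base frame: x ahead of the robot, y to its left, z up, the work surface at z = 0. Lengths are in m, angles in rad, forces in N, time in s.
With the tool pointing down it reaches from about 0.325 to 0.875 m from the base axis. Payload 4.4 kg.
Tool frame: the origin (TCP) lies on the centre line of the jaws, within the pads' length; the fingertips stand 8 mm ahead of it and the grasp point (between the pads) lies 11 mm behind it; z points along the fingers, y is the line along which they close (so a half turn about z gives the same grasp; the last joint's range is limited). The gripper opens to 85 mm and grips with 20 to 120 N. Pads are 22 mm wide; open, the fingers measure 114 mm over their backs; the gripper's body (76 mm by 85 mm) begins 54 mm behind the grasp point. The pads swing forward as they close: fully open they stand 13 mm farther back than shut.
Start: joints at [-1.363, 0.207, 1.542, -0, 1.393, -0.15], TCP at [0.202, -0.538, 0.239] pointing down, gripper open.
Joint ranges: [-2.73, 2.73], [-0.86, 2.22], [0.23, 2.46], [-1.11, 4.25], [0.08, 2.63], [-2.82, 2.82]. Speed limits (rad/s): [2.79, 2.79, 3.14, 3.14, 3.14, 3.14].

## Interface

Orientations are given as a 3x3 rotation matrix whose columns are the frame's x, y, z axes.
In Python, from rig import arm gives the robot as it stands.
- The arm moves only by the tool arm_command, never from a script. Its argument "series" is a list of rows, each a list of 7 numbers: the finger opening in cm, from 0 to 8.54, then the shift along the tool's x, y, z in cm, then the turn, a rotation vector about the tool's x, y, z in rad. In form: [[hand, tx, ty, tz, rx, ry, rz], ...]. A call has exactly 10 rows; each row shifts and turns the commanded pose from where the row before left it, along the tool's axes as they then stand; what a row does not reach is not made up. A row lasts 1/8 s, in which the tool goes at most 62.5 mm and 10.7 degrees, less where a joint would pass 70% of its speed; a pose out of reach is approached as far as the arm can. A call with a gripper value outside its range is refused whole. The fingers move at their own pace and stop on an object; the grip force is fixed at half the most. Time passes only in rows, so rows that do not move let the fingers close, or fill a call up. It gives the time, the measured TCP pose, the force, the opening and the grip force at its end, in the units of the state.
- arm.state(): the state, without advancing time (a new reading comes with each control period).
- arm.grab_frame(name): name is "scene" or "top" or "wrist"; returns the picture (480x640x3 uint8, red, green, blue); there is no depth.
- arm.camera_model(name): a dict with "fov_y" (degrees; the focal length in pixels is half the picture's height over the tangent of half this angle, whatever the lens; pixels are square), "cx", "cy" (the principal point, pixels), "D" ([k1, k2, p1, p2, k3] as OpenCV has them; the pictures are not rectified), "position" and "orientation" of the camera in the world; the wrist camera has in their place "tool_from_camera" (4x4, takes a point from camera to tool coordinates, whose origin is the TCP and whose axes are the flange's). Camera axes: x right, y up, looking along -z (the intrinsics and any distortion apply to the point x, -y, -z); pixel columns grow to the right and rows downward; lengths in m; the calibration is good to about 2 mm. A picture is of the moment at which its call begins: read the wrist's pose just before it. camera_model takes no time and is no camera call.
- arm.finish_job(): hands the job in; it is judged then, once.
The state is a dict: "clock": time; "joint_pos": joint angles; "qvel": joint speeds; "joint_efforts": joint torques, N m; "eef_pos": TCP position; "eef_rot": TCP orientation; "force": force on the tool from outside, world axes, zero at the start; "torque": the same for the moment, N m; "grip_width": finger opening in m; "gripper_force": force on a finger pad.
Only numpy, scipy, OpenCV 4.12 (cv2) and the standard library are available. Lean on these libraries where they do the work, as an engineer would, in place of code of your own. Each camera call takes 0.05 s, during which the arm holds its last target. There are 200 camera calls.

## Task

One of the three stud plates is docked at the grey tester. Pick out the aluminium flange whose bolt holes match its studs, slide it along the table without lifting it, and find the studs with its holes so that it sits fully home, flush against the stud plate; then let go. Leave the other two flanges and everything else on the table where they are.

Things in the scene. Friction and masses are not known exactly. Their poses are not given: they have to be found in the camera images.
- flange_four: Loose aluminium angle flange, 0.5-0.9 kg, on a heavier steel foot (push it low or it may tip). Origin: bottom of its mating face, mid-width; z up; the face looks along its own -x, towards the robot. Faceplate 130 wide (y), 80 tall, 16 thick (x 0 to 16). Holes 16.5 mm: 4 through holes, (y, height) in mm: (-45,36), (45,36), (-45,64), (45,64). Fits only studs of this pattern.
- pocket_four (a point): Middle of the pocket behind flange_four's faceplate, on its foot (8 mm above table), 57 mm behind the mating face; axes as the flange. Pocket 114 wide (y), 66 long (x 24 to 90), front wall a low rib 8 thick, its top 26 mm above the table, on the faceplate; open above and behind; floor: the foot, 8 thick; each end a cheek 8 thick (|y| 57 to 65), its top at 45 mm.
- carrier_four: Fixed foot, 180 wide, 12 tall, carrying an upright steel plate (130 wide, top 80 above table, front flush with the foot's). Origin: bottom of front face, mid-foot; x out of the front, z up. Studs point along +x, 12 thick, 14 long, in the pattern of flange_four's holes. The plate sits up to 18 mm off mid-foot along y: not reported, feel or see it.
- flange_two_low: Loose aluminium angle flange, 0.5-0.9 kg, on a heavier steel foot (push it low or it may tip). Origin: bottom of its mating face, mid-width; z up; the face looks along its own -x, towards the robot. Faceplate 130 wide (y), 80 tall, 16 thick (x 0 to 16). Holes 16.5 mm: 3 through holes, two low one high, (y, height) in mm: (-45,36), (45,36), (0,64). Fits only studs of this pattern.
- pocket_two_low (a point): Middle of the pocket behind flange_two_low's faceplate, on its foot (8 mm above table), 57 mm behind the mating face; axes as the flange. Pocket 114 wide (y), 66 long (x 24 to 90), front wall a low rib 8 thick, its top 26 mm above the table, on the faceplate; open above and behind; floor: the foot, 8 thick; each end a cheek 8 thick (|y| 57 to 65), its top at 45 mm.
- carrier_two_low: Fixed foot, 180 wide, 12 tall, carrying an upright steel plate (130 wide, top 80 above table, front flush with the foot's). Origin: bottom of front face, mid-foot; x out of the front, z up. Studs point along +x, 12 thick, 14 long, in the pattern of flange_two_low's holes. The plate sits up to 18 mm off mid-foot along y: not reported, feel or see it.
- flange_two_high: Loose aluminium angle flange, 0.5-0.9 kg, on a heavier steel foot (push it low or it may tip). Origin: bottom of its mating face, mid-width; z up; the face looks along its own -x, towards the robot. Faceplate 130 wide (y), 80 tall, 16 thick (x 0 to 16). Holes 16.5 mm: 3 through holes, two high one low, (y, height) in mm: (-45,64), (45,64), (0,36). Fits only studs of this pattern.
- pocket_two_high (a point): Middle of the pocket behind flange_two_high's faceplate, on its foot (8 mm above table), 57 mm behind the mating face; axes as the flange. Pocket 114 wide (y), 66 long (x 24 to 90), front wall a low rib 8 thick, its top 26 mm above the table, on the faceplate; open above and behind; floor: the foot, 8 thick; each end a cheek 8 thick (|y| 57 to 65), its top at 45 mm.
- carrier_two_high: Fixed foot, 180 wide, 12 tall, carrying an upright steel plate (130 wide, top 80 above table, front flush with the foot's). Origin: bottom of front face, mid-foot; x out of the front, z up. Studs point along +x, 12 thick, 14 long, in the pattern of flange_two_high's holes. The plate sits up to 18 mm off mid-foot along y: not reported, feel or see it.
- station (a point): Point on the table in front of the low grey tester (housing 70 mm tall, between it and the robot). The carrier whose origin lies within 40 mm of this point is the docked one; the parked ones are more than 300 mm away.
- cups_left: Bystander: a stack of white plastic sample cups, about 68 mm across and 78 mm tall. Origin at the middle of its underside.
- cups_right: Bystander: a stack of white plastic sample cups, about 68 mm across and 70 mm tall. Origin at the middle of its underside.
- film_roll: Bystander: a standing green roll of film, 90 mm across, 160 mm tall. Origin at the middle of its underside.
- red_tray: Bystander: an open red tray 130 x 200 x 70 mm. Origin at the middle of its underside.
- check_weight: Bystander: a brass weight 50 mm across, 78 mm tall. Origin at the middle of its underside.
- wrench: Bystander: a steel wrench 180 mm long, lying flat. Origin at the middle of its underside (wrench: middle of its length).
Things that resemble listed ones, but are neither listed nor needed, are in the scene too. What is shaped like the flange_two_high but blue or purple is not meant.

How it is judged:
At the end, for the whole second after the job is handed in: The flange with the docked plate's pattern stands flat on the table with its mating face within 3 mm of the stud plate's front face, square to it within 0.06 rad, within 24 mm of the middle of the carrier sideways, at rest and not touched by the fingers (((horizontal distance between carrier_four and station below 0.06 m and x of flange_four in the frame of carrier_four between -0.003 and 0.003 m and y of flange_four in the frame of carrier_four between -0.024 and 0.024 m and height (world z) of flange_four below 0.004 m and angle between flange_four's own z axis and vertical below 0.06 rad and angle between the x axis of flange_four and the x axis of carrier_four, either way round below 0.06 rad and linear speed of flange_four below 0.01 m/s and contact force between the fingers and flange_four below 0.1 N) or (horizontal distance between carrier_two_low and station below 0.06 m and x of flange_two_low in the frame of carrier_two_low between -0.003 and 0.003 m and y of flange_two_low in the frame of carrier_two_low between -0.024 and 0.024 m and height (world z) of flange_two_low below 0.004 m and angle between flange_two_low's own z axis and vertical below 0.06 rad and angle between the x axis of flange_two_low and the x axis of carrier_two_low, either way round below 0.06 rad and linear speed of flange_two_low below 0.01 m/s and contact force between the fingers and flange_two_low below 0.1 N) or (horizontal distance between carrier_two_high and station below 0.06 m and x of flange_two_high in the frame of carrier_two_high between -0.003 and 0.003 m and y of flange_two_high in the frame of carrier_two_high between -0.024 and 0.024 m and height (world z) of flange_two_high below 0.004 m and angle between flange_two_high's own z axis and vertical below 0.06 rad and angle between the x axis of flange_two_high and the x axis of carrier_two_high, either way round below 0.06 rad and linear speed of flange_two_high below 0.01 m/s and contact force between the fingers and flange_two_high below 0.1 N))).
It fails at once if a flange is lifted off the table (more than 20 mm) or tipped over (height (world z) of any of flange_four, flange_two_low, flange_two_high above 0.02 m or angle between any of flange_four, flange_two_low, flange_two_high's own z axis and vertical above 0.4 rad).
It fails at once if a flange that does not fit the docked stud plate is moved more than 40 mm ((horizontal distance between carrier_four and station below 0.06 m and distance of any of flange_two_low, flange_two_high from where it was at the start of the episode above 0.04 m) or (horizontal distance between carrier_two_low and station below 0.06 m and distance of any of flange_four, flange_two_high from where it was at the start of the episode above 0.04 m) or (horizontal distance between carrier_two_high and station below 0.06 m and distance of any of flange_four, flange_two_low from where it was at the start of the episode above 0.04 m)).
It fails at once if a bystander is moved more than 40 mm (distance of any of cups_left, cups_right, film_roll, red_tray, check_weight, wrench from where it was at the start of the episode above 0.04 m).
It also fails if it takes over 67 s, if anything falls off the work surface, if the arm or the gripper's body presses on something with over 40 N, if the wrist force passes 120 N, or if a joint passes its speed limit or range.

## Working session

There is one attempt and no reset: what is moved stays moved. The work goes in short steps, Python scripts to look and compute and a tool call to move; the robot and the scene stay as the last step left them, time stands still between calls to the robot, and variables do not carry over. Pictures are saved under pics/ and viewed, at most 10 in all, crops included, and the job is handed in when it is done.

Besides the shell and the picture viewer there is one more tool, called after "Call:" as name([rows], argument=value, ...), one row to a line, values as JSON. arm_command: Moves the arm, as the interface text tells. Its arguments: {"type":"object","properties":{"series":{"type":"array"}},"required":["series"]}

```bash
mkdir -p pics; cat > h.py <<'E'
import numpy as np, cv2
from rig import arm
def cam(n, st=None):
    m=arm.camera_model(n); f=240/np.tan(np.radians(m['fov_y'])/2)
    K=np.array([[f,0,m['cx']],[0,f,m['cy']],[0,0,1]]); D=np.array(m['D'],float)
    if 'position' in m: p=np.array(m['position']);R=np.array(m['orientation'])
    else:
        T=np.array(m['tool_from_camera']);Rt=np.array(st['eef_rot']);R=Rt@T[:3,:3];p=Rt@T[:3,3]+np.array(st['eef_pos'])
    return K,D,p,R
def ray(c,uv,z):
    K,D,p,R=c; q=cv2.undistortPoints(np.array(uv,float).reshape(-1,1,2),K,D)[:,0]
    d=np.c_[q[:,0],-q[:,1],-np.ones(len(q))]@R.T
    return p+d*((z-p[2])/d[:,2])[:,None]
def proj(c,X):
    K,D,p,R=c; X=(np.atleast_2d(X)-p)@R; X=X*[1,-1,-1]
    return cv2.projectPoints(X,np.zeros(3),np.zeros(3),K,D)[0][:,0]
def shot(n,f):
    st=arm.state(); im=arm.grab_frame(n); cv2.imwrite('pics/'+f,im[:,:,::-1]); return im,cam(n,st)
E
python3 - <<'E'
from h import *
for n in('top','scene'):
    im,c=shot(n,n+'0.png'); print(n,c[2].round(3),c[3].round(2).tolist(),c[0][0,0],c[1])
s=arm.state();print(s['eef_rot'],s['clock'],s['force'])
print(arm.camera_model('wrist'))
E
```

```text
top [0.377 0.055 1.502] [[-0.02, 0.99, -0.1], [-1.0, -0.02, 0.0], [0.0, 0.1, 0.99]] 506.11639956362933 [-0.11462631  0.          0.          0.          0.        ]
scene [ 0.968 -0.69   0.896] [[0.88, -0.33, 0.35], [0.48, 0.62, -0.62], [-0.01, 0.71, 0.7]] 451.02293336278217 [-0.05297004  0.          0.          0.          0.        ]
[[ 9.36326064e-01  3.51131494e-01 -4.18975880e-04]
 [ 3.51131581e-01 -9.36323815e-01  2.07978424e-03]
 [ 3.37980654e-04 -2.09447186e-03 -9.99997749e-01]] 0.1 [-0.143268   -0.41922001 -1.2734636 ]
{'fov_y': 60.35760023083172, 'cx': 320.16521964908435, 'cy': 237.54040950710663, 'D': array([0.01317586, 0.        , 0.        , 0.        , 0.        ]), 'tool_from_camera': array([[-3.10361952e-04,  9.59595454e-01,  2.81383136e-01,
         7.15770201e-02],
       [ 9.99999932e-01,  2.41305591e-04,  2.80067184e-04,
        -1.36051511e-03],
       [ 2.00851873e-04,  2.81383204e-01, -9.59595463e-01,
        -1.35273930e-01],
       [ 0.00000000e+00,  0.00000000e+00,  0.00000000e+00,
         1.00000000e+00]])}
```

View pics/top0.png

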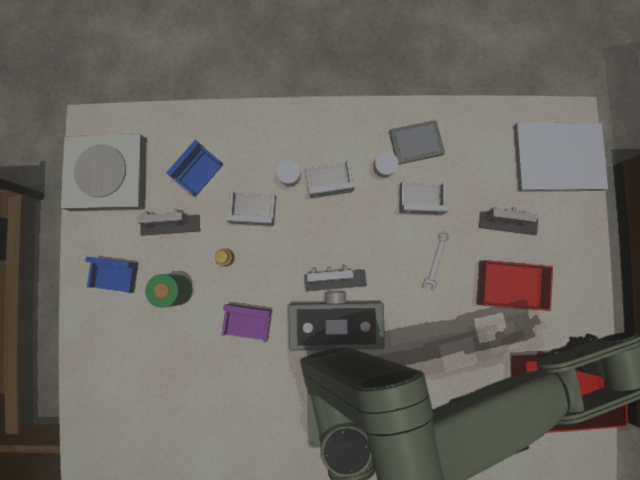

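View pics/scene0.png

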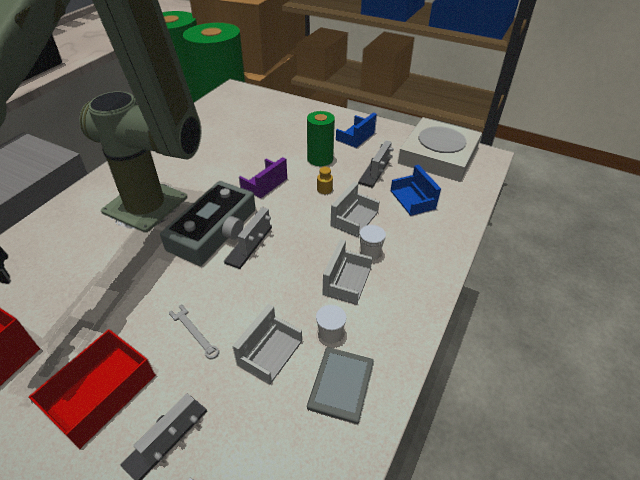

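The top view shows the tester at (335,320), with the docked carrier in front of it at (335,275). The three grey flanges are at (252,208), (330,178) and (424,197), and the parked carriers are at (170,222) and (508,220). Next I'll zoom in on the stud and hole patterns.

```bash
python3 - <<'E'
from h import *
s=cv2.imread('pics/scene0.png');t=cv2.imread('pics/top0.png')
def cr(im,x,y,w=80,h=60,k=5): return cv2.resize(im[y:y+h,x:x+w],(w*k,h*k),interpolation=cv2.INTER_CUBIC)
a=np.vstack([np.hstack([cr(s,215,205),cr(t,295,250)]),np.hstack([cr(s,320,180,80,60),cr(s,320,240)])])
cv2.imwrite('pics/c1.png',a)
b=np.vstack([np.hstack([cr(s,230,305,80,60),cr(t,215,180)]),np.hstack([cr(t,290,150),cr(t,385,170)])])
cv2.imwrite('pics/c2.png',b)
E
```

```text
(no output)
```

View pics/c1.png

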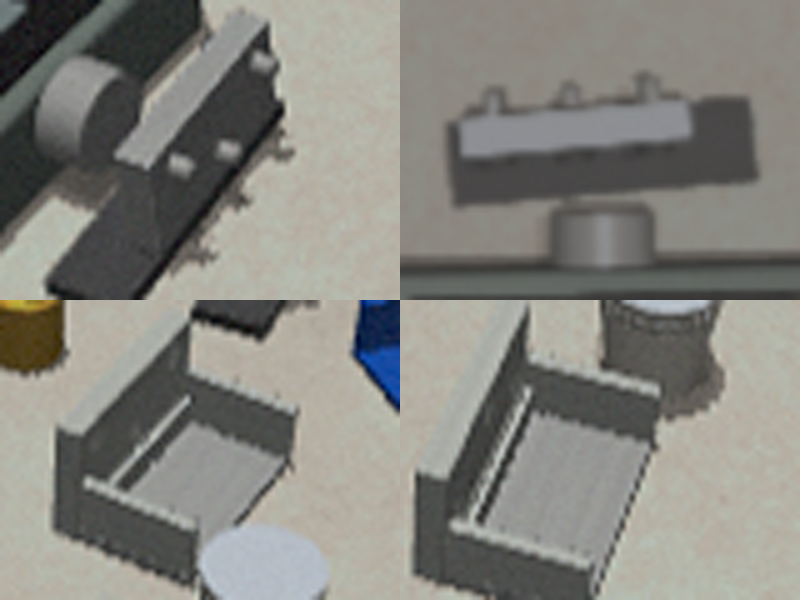

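View pics/c2.png

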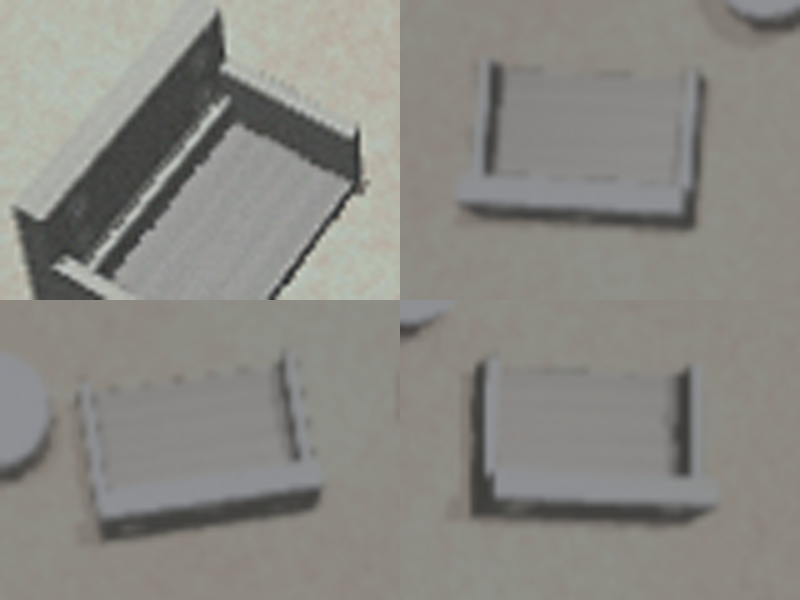

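The docked plate has two outer studs high and a middle stud low, so the pattern is two_high. From above, the left flange shows one high central hole, which suggests two_low. The middle and right flanges both show a pair of holes, so I'll localise them and check with the wrist camera.

```bash
python3 - <<'E'
from h import *
c=cam('top')
for n,a,b in(('left',(226.6,220.6),(273,222.6)),('mid',(310,193),(354,187.4)),('right',(404,210),(448,211.4)),('plate',(307,274.4),(353,270))):
    P=ray(c,[a,b],.08); d=P[0]-P[1]; print(n,P[:,:2].round(4).tolist(),'len',np.linalg.norm(d).round(4),'mid',P.mean(0)[:2].round(4),'yaw of y',np.arctan2(-d[0],d[1]).round(3))
# carrier foot front corners z=.012 (crop: left(448,128) right(752,97)) 
print(ray(c,[(295+48/5,250+120/5),(295+352/5,250+97/5)],.012)[:,:2])
print('cups',ray(c,[(288,172),(386,163)],.07)[:,:2],'weight',ray(c,[(223,257)],.07)[:,:2],'wrench',ray(c,[(445,235),(428,287)],0)[:,:2])
# mid foot rear edge (z=.008) corners
print('rear mid', ray(c,[(290+95/5,150+82/5),(290+285/5,150+60/5)],.045)[:,:2])
s=cv2.imread('pics/scene0.png')
cs=cam('scene')
for n,x,y in(('carrier nearest',.0,0),):pass
E
```

```text
left [[0.5585, 0.314], [0.5505, 0.1819]] len 0.1323 mid [0.5545 0.248 ] yaw of y -0.061
mid [[0.6336, 0.0759], [0.6477, -0.0498]] len 0.1265 mid [0.6407 0.013 ] yaw of y 0.112
right [[0.5804, -0.1908], [0.5745, -0.3175]] len 0.1268 mid [ 0.5775 -0.2542] yaw of y -0.046
plate [[0.4027, 0.0878], [0.4128, -0.0414]] len 0.1296 mid [0.4078 0.0232] yaw of y 0.078
[[ 0.40521711  0.09637844]
 [ 0.41557957 -0.08257434]]
cups [[ 0.69791952  0.13858839]
 [ 0.72010267 -0.1452409 ]] weight [[0.45576511 0.32600465]] wrench [[ 0.51422406 -0.32620038]
 [ 0.36000685 -0.26896058]]
rear mid [[ 0.71921556  0.07819159]
 [ 0.73065898 -0.03376176]]
```

Call:
arm_command([
  [8, 3, -2, -2, 0, 0, 0.18],
  [8, 3, -2, -2, 0, 0, 0.18],
  [8, 3, -2, 0, 0, 0, 0.18],
  [8, 3, -2, 0, 0, 0, 0.18],
  [8, 3, -2, 0, 0, 0, 0.18],
  [8, 3, -2, 0, 0, 0, 0.18],
  [8, 3, -2, 0, 0, 0, 0.18],
  [8, 3, -2, 0, 0, 0, 0.18],
  [8, 0, 0, 0, 0, 0, 0],
  [8, 0, 0, 0, 0, 0, 0],
])

```text
clock: 1.35
eef_pos: [0.4526, -0.4556, 0.2785]
eef_rot: [[0.471, -0.882, -0.001], [-0.882, -0.471, 0.001], [-0.002, 0.001, -1.0]]
force: [0.2, -0.8, 0.5]
grip_width: 0.0802
gripper_force: 0.0
```

Call:
arm_command([
  [8, 0, 0, 0, 0, 0, -0.18],
  [8, 0, 0, 0, 0, 0, -0.18],
  [8, 0, 0, 0, 0, 0, -0.18],
  [8, 0, 0, 0, 0, 0, -0.18],
  [8, 0, 0, 0, 0, 0, -0.18],
  [8, 0, 0, 0, 0, 0, -0.18],
  [8, 4, -4.4, 0, 0, 0, 0],
  [8, 4, -4.4, 0, 0, 0, 0],
  [8, 4, -4.4, 0, 0, 0, 0],
  [8, 4, -4.4, 0, 0, 0, 0],
])

```text
clock: 2.6
eef_pos: [0.6133, -0.2793, 0.2797]
eef_rot: [[1.0, -0.002, -0.0], [-0.002, -1.0, -0.0], [-0.0, 0.0, -1.0]]
force: [1.3, -0.4, 0.5]
grip_width: 0.0799
gripper_force: 0.0
```

Call:
arm_command([
  [8, 4, -4, 0, 0, 0, 0],
  [8, 4, -4, 0, 0, 0, 0],
  [8, 3, -4, 0, 0, 0, 0],
  [8, 0, -4, 0, 0, -0.15, 0],
  [8, 0, 0, 0, 0, -0.15, 0],
  [8, 0, 0, 0, 0, -0.15, 0],
  [8, 0, 0, 0, 0, 0, 0],
  [8, 0, 0, 0, 0, 0, 0],
  [8, 0, 0, 0, 0, 0, 0],
  [8, 0, 0, 0, 0, 0, 0],
])

```text
clock: 3.85
eef_pos: [0.7233, -0.1207, 0.283]
eef_rot: [[0.903, -0.002, -0.431], [-0.002, -1.0, -0.0], [-0.431, 0.001, -0.903]]
force: [-0.3, -1.5, -0.2]
grip_width: 0.0799
gripper_force: 0.0
```

```bash
python3 - <<'E'
from h import *
im,c=shot('wrist','w1.png')
s=arm.state();print(s['joint_pos'],s['clock'])
E
```

```text
[-0.23970607  0.88482961  0.52068282 -0.12421488  2.16721538  1.28548086] 3.9
```

View pics/w1.png

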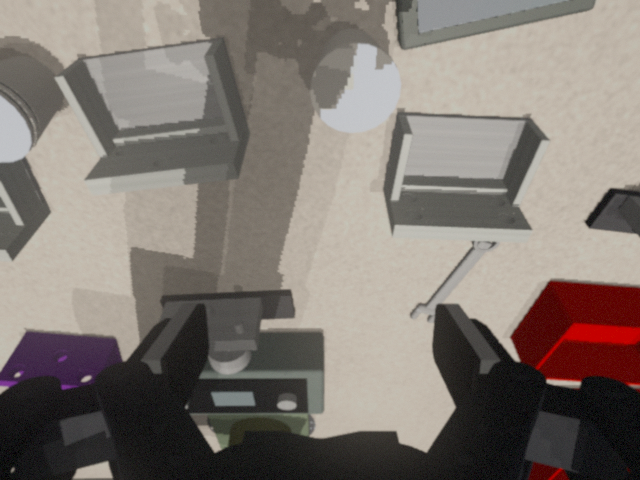

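The mid flange is at about (165,125) and the right flange at (465,185). The holes are faint, so I'll raise the contrast.

```bash
python3 - <<'E'
import cv2,numpy as np
g=cv2.imread('pics/w1.png',0)
def e(x,y,w,h,k=4):
    c=cv2.resize(g[y:y+h,x:x+w],None,fx=k,fy=k,interpolation=cv2.INTER_CUBIC).astype(float); return np.clip((c-40)*3.0,0,255).astype('uint8')
cv2.imwrite('pics/w1e.png',np.vstack([e(70,110,200,85),e(370,160,200,65)])[:600])
E
```

```text
(no output)
```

View pics/w1e.png

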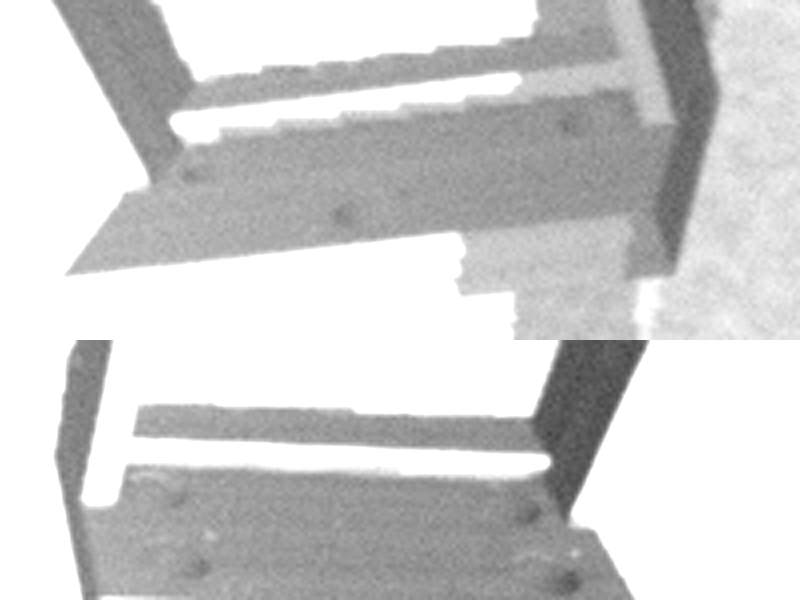

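The middle flange has two low holes at (195,172) and (570,125) and one high at (345,215), so it is two_low. The right flange has four holes. The left flange must therefore be two_high, matching the docked plate. I'll move over it and verify.

Call:
arm_command([
  [8, -0.8, -6.1, 0.6, 0, 0, 0],
  [8, -0.8, -6.1, 0.6, 0, 0, 0],
  [8, -0.8, -6.1, 0.6, 0, 0, 0],
  [8, -0.8, -6.1, 0.6, 0, 0, 0],
  [8, -0.8, -6.1, 0.6, 0, 0, 0],
  [8, -0.8, -6.1, 0.6, 0.026, 0, 0.054],
  [8, 0, 0, 0, 0, 0, 0],
  [8, 0, 0, 0, 0, 0, 0],
  [8, 0, 0, 0, 0, 0, 0],
  [8, 0, 0, 0, 0, 0, 0],
])

```text
clock: 5.15
eef_pos: [0.6658, 0.244, 0.268]
eef_rot: [[0.899, -0.063, -0.434], [-0.057, -0.998, 0.027], [-0.435, 0.0, -0.901]]
force: [0.1, -0.9, 0.1]
grip_width: 0.0797
gripper_force: 0.0
```

```bash
python3 - <<'E'
from h import *
im,c=shot('wrist','w2.png')
g=cv2.cvtColor(im,cv2.COLOR_RGB2GRAY)
yaw=-.061;o=np.array([.5545,.248,0]);x=np.array([np.cos(yaw),np.sin(yaw),0]);y=np.array([-x[1],x[0],0])
F=lambda a,b,h:o+a*x+b*y+[0,0,h]
pts=[F(.016,-.065,.08),F(.016,.065,.08),F(0,-.065,.08),F(0,.065,.08),F(.09,-.061,.045),F(.09,.061,.045),F(.016,-.045,.064),F(.016,.045,.064),F(.016,0,.036)]
p=proj(c,pts);print(p.round(0).tolist())
v=im[:,:,::-1].copy()
for q in p: cv2.circle(v,tuple(int(t) for t in q),2,(0,0,255),-1)
x0,y0=int(p[:,0].min())-30,int(p[:,1].min())-30; w,h=int(np.ptp(p[:,0]))+60,int(np.ptp(p[:,1]))+60
x0,y0=max(x0,0),max(y0,0)
a=v[y0:y0+h,x0:x0+w]; b=np.clip((im[y0:y0+h,x0:x0+w,::-1].astype(float)-40)*2.5,0,255).astype('uint8')
k=min(800/w,300/h);r=lambda t:cv2.resize(t,None,fx=k,fy=k,interpolation=cv2.INTER_CUBIC)
cv2.imwrite('pics/w2c.png',np.vstack([r(a),r(b)])[:600,:800]);print(x0,y0,k)
E
```

```text
[[401.0, 208.0], [249.0, 208.0], [399.0, 222.0], [251.0, 222.0], [402.0, 107.0], [249.0, 107.0], [376.0, 197.0], [274.0, 197.0], [325.0, 179.0]]
218 76 1.7142857142857142
```

View pics/w2c.png

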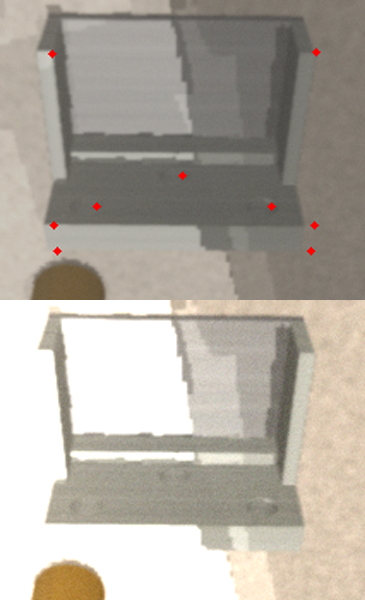

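Holes: low centre at crop (173,175) and two high at (80,207) and (262,207). This is two_high. The measured outline sits about 5 px left of the prediction.

```bash
python3 - <<'E'
from h import *
s=arm.state();c=cam('wrist',s)
P=ray(c,[(244.2,207.2),(394.8,205.5)],.08);d=P[0]-P[1];yaw=np.arctan2(-d[0],d[1]);L=np.linalg.norm(d)
x=np.array([np.cos(yaw),np.sin(yaw),0]);o=P.mean(0)-.016*x
print(P[:,:2].round(4),L.round(4),yaw.round(4),o.round(4))
R=np.array(s['eef_rot']);t=o+.057*x
print('pocket',t[:2].round(4))
for h in(.11,.03): t[2]=h;print(h,(R.T@(t-s['eef_pos'])*100).round(2))
E
```

```text
[[0.5755 0.3162]
 [0.5692 0.1881]] 0.1283 -0.0492 [0.5563 0.253  0.08  ]
pocket [0.6133 0.2502]
0.11 [ 2.12 -0.26 16.51]
0.03 [ 5.59 -0.26 23.71]
```

Call:
arm_command([
  [7, 0.5, -0.1, 4.2, 0, 0, 0],
  [7, 0.5, -0.1, 4.1, 0, 0, 0],
  [7, 0.5, -0.1, 4.1, 0, 0, 0],
  [7, 0.6, 0, 4.1, 0, 0, 0],
  [7, 1.2, 0, 2.4, 0, 0, 0],
  [7, 1.2, 0, 2.4, 0, 0, 0],
  [7, 1.1, 0, 2.4, 0, 0, 0],
  [7, 0, 0, 0, 0, 0, 0],
  [7, 0, 0, 0, 0, 0, 0],
  [7, 0, 0, 0, 0, 0, 0],
])

```text
clock: 6.45
eef_pos: [0.6142, 0.2523, 0.0317]
eef_rot: [[0.9, -0.061, -0.431], [-0.055, -0.998, 0.027], [-0.432, -0.001, -0.902]]
force: [0.2, -0.4, 0.4]
grip_width: 0.0704
gripper_force: 0.0
```

```bash
python3 - <<'E'
from h import *
im,c=shot('wrist','w3.png')
E
```

```text
(no output)
```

View pics/w3.png

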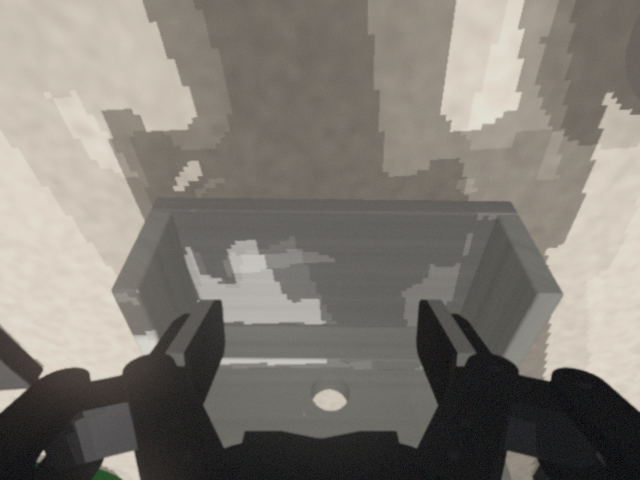

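The fingers are in the pocket and roughly centred (tips near (205,300) and (435,300)), and the low middle hole is at (330,397). Now I'll spread the fingers and lower.

Call:
arm_command([
  [8.3, 0, 0, 0, 0, 0, 0],
  [8.3, 0, 0, 0, 0, 0, 0],
  [8.3, 0.09, 0, 0.18, 0, 0, 0],
  [8.3, 0.09, 0, 0.18, 0, 0, 0],
  [8.3, 0.09, 0, 0.18, 0, 0, 0],
  [8.3, 0.09, 0, 0.18, 0, 0, 0],
  [8.3, 0.04, 0, 0.09, 0, 0, 0],
  [8.3, 0, 0, 0, 0, 0, 0],
  [8.3, 0, 0, 0, 0, 0, 0],
  [8.3, 0, 0, 0, 0, 0, 0],
])

```text
clock: 7.75
eef_pos: [0.6127, 0.2521, 0.0206]
eef_rot: [[0.899, -0.061, -0.434], [-0.055, -0.998, 0.026], [-0.435, 0.0, -0.9]]
force: [-1.4, -2.2, -0.9]
grip_width: 0.0829
gripper_force: 0.8
```

Call:
arm_command([
  [8.3, 0.09, 0, 0.18, 0, 0, 0],
  [8.3, 0.09, 0, 0.18, 0, 0, 0],
  [8.3, 0, 0, 0, 0, 0, 0],
  [8.3, -0.45, 0, 0.22, 0, 0, 0],
  [8.3, -0.45, 0, 0.22, 0, 0, 0],
  [8.3, -0.45, 0, 0.22, 0, 0, 0],
  [8.3, 0, 0, 0, 0, 0, 0],
  [8.3, 0, 0, 0, 0, 0, 0],
  [8.3, 0, 0, 0, 0, 0, 0],
  [8.3, 0, 0, 0, 0, 0, 0],
])

```text
clock: 9.0
eef_pos: [0.598, 0.253, 0.0168]
eef_rot: [[0.899, -0.061, -0.434], [-0.055, -0.998, 0.027], [-0.435, -0.0, -0.9]]
force: [-0.5, -1.2, -0.3]
grip_width: 0.0833
gripper_force: 0.2
```

Call:
arm_command([
  [8.3, 0.09, 0, 0.18, 0, 0, 0],
  [8.3, 0.09, 0, 0.18, 0, 0, 0],
  [8.3, -0.45, 0.03, 0.22, 0, 0, 0],
  [8.3, -0.45, 0.03, 0.22, 0, 0, 0],
  [8.3, -0.45, 0.03, 0.22, 0, 0, 0],
  [8.3, -0.63, 0.04, 0.3, 0, 0, 0],
  [8.3, -0.63, 0.04, 0.3, 0, 0, 0],
  [8.3, -0.63, 0.04, 0.3, 0, 0, 0],
  [8.3, 0, 0, 0, 0, 0, 0],
  [8.3, 0, 0, 0, 0, 0, 0],
])

```text
clock: 10.25
eef_pos: [0.5616, 0.253, 0.013]
eef_rot: [[0.898, -0.061, -0.435], [-0.055, -0.998, 0.026], [-0.436, 0.0, -0.9]]
force: [0.0, 0.2, 0.9]
grip_width: 0.083
gripper_force: 0.0
```

Call:
arm_command([
  [8.3, -0.63, 0.04, 0.3, 0, 0, 0],
  [8.3, -0.58, 0.54, 0.28, 0, 0, 0],
  [8.3, -0.58, 0.54, 0.28, 0, 0, 0],
  [8.3, 0.03, 0.7, -0.02, 0, 0, 0],
  [8.3, 0.03, 0.7, -0.02, 0, 0, 0],
  [8.3, 0.03, 0.7, -0.02, 0, 0, 0],
  [8.3, 0.03, 0.7, -0.02, 0, 0, 0],
  [8.3, 0.03, 0.7, -0.02, 0, 0, 0],
  [8.3, 0.03, 0.7, -0.02, 0, 0, 0],
  [8.3, 0.03, 0.7, -0.02, 0, 0, 0],
])

```text
clock: 11.5
eef_pos: [0.5409, 0.1934, 0.0131]
eef_rot: [[0.899, -0.061, -0.434], [-0.055, -0.998, 0.026], [-0.435, 0.0, -0.9]]
force: [-0.2, 1.9, -0.5]
grip_width: 0.0828
gripper_force: 1.1
```

```bash
python3 - <<'E'
from h import *
im,c=shot('wrist','w4.png');im2,_=shot('top','t4.png');im3,_=shot('scene','s4.png')
a=np.hstack([cv2.resize(im,(400,300)),cv2.resize(im2[160:310,220:420],(400,300))]);b=cv2.resize(im3[120:300,190:430],(400,300))
b=np.hstack([b,b*0]);cv2.imwrite('pics/m4.png',np.vstack([a,b])[:,:,::-1])
E
```

```text
(no output)
```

View pics/m4.png

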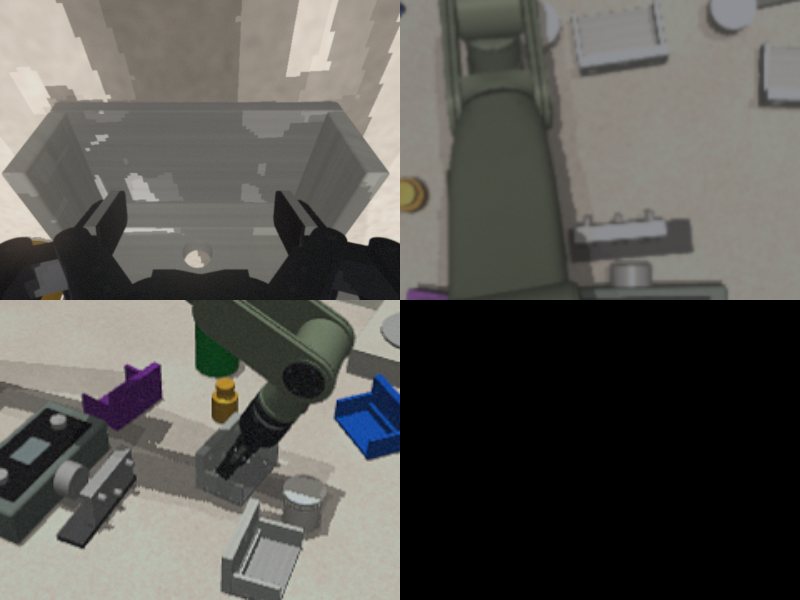

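The flange follows the fingers. In the wrist panel its rear foot edge runs from (99,165) to (536,160) in full-picture pixels. I'll compute the pose in the tool frame.

```bash
cat > pose.py <<'E'
from h import *
def rep(a,b,z=.008,xo=.09):
    s=arm.state();c=cam('wrist',s)
    P=ray(c,[a,b],z);d=P[0]-P[1];yaw=np.arctan2(-d[0],d[1]);L=np.linalg.norm(d)
    x=np.array([np.cos(yaw),np.sin(yaw),0]);o=P.mean(0)-xo*x
    print('L',L.round(4),'yaw',yaw.round(4),'o',o[:2].round(4))
    t=np.array(s['eef_pos']);t[2]=0;print('tcp in flange',((t-o)@x).round(4),((t-o)@[-x[1],x[0],0]).round(4))
    print('tool yaw',np.arctan2(s['eef_rot'][1][0],s['eef_rot'][0][0]).round(3))
E
python3 - <<'E'
from pose import *
im=cv2.imread('pics/w4.png');g=cv2.cvtColor(im,cv2.COLOR_BGR2GRAY).astype(int)
for x in (150,250,320,400,500): print(x,g[140:190:2,x].tolist())
for z in(0,.008):rep((99,165),(536,160),z)
E
```

```text
150 [198, 199, 198, 197, 198, 198, 197, 197, 200, 185, 137, 131, 106, 106, 106, 106, 106, 103, 111, 116, 120, 120, 118, 118, 118]
250 [116, 116, 116, 115, 117, 116, 119, 119, 119, 119, 116, 114, 100, 102, 103, 100, 101, 99, 104, 108, 103, 99, 103, 103, 98]
320 [116, 115, 114, 112, 112, 112, 114, 116, 115, 115, 116, 112, 100, 100, 101, 100, 102, 101, 104, 109, 100, 101, 99, 104, 103]
400 [140, 138, 143, 141, 141, 137, 142, 142, 140, 139, 140, 134, 100, 101, 99, 103, 102, 102, 114, 125, 127, 126, 127, 124, 127]
500 [160, 160, 160, 156, 158, 158, 159, 160, 163, 165, 161, 138, 98, 99, 99, 99, 102, 102, 118, 138, 140, 141, 121, 116, 118]
L 0.1269 yaw -0.0492 o [0.509 0.196]
tcp in flange 0.0321 -0.0016
tool yaw -0.062
L 0.1172 yaw -0.0492 o [0.514  0.1957]
tcp in flange 0.0271 -0.0014
tool yaw -0.062
```

Call:
arm_command([
  [8.3, 0.06, 1, -0.03, 0, 0, 0],
  [8.3, 0.06, 1.2, -0.03, 0, 0, 0],
  [8.3, 0.06, 1.2, -0.03, 0, 0, 0],
  [8.3, 0.06, 1.2, -0.03, 0, 0, 0],
  [8.3, 0.06, 1.2, -0.03, -0.009, 0, -0.018],
  [8.3, 0.05, 1.2, -0.02, -0.009, 0, -0.018],
  [8.3, 0.03, 1.2, -0.01, -0.009, 0, -0.018],
  [8.3, 0, 1.2, 0, -0.009, 0, -0.018],
  [8.3, -0.02, 1.2, 0.01, -0.009, 0, -0.018],
  [8.3, -0.04, 1.2, 0.02, -0.009, 0, -0.018],
])

```text
clock: 12.9
eef_pos: [0.5409, 0.075, 0.0133]
eef_rot: [[0.899, 0.061, -0.434], [0.054, -0.998, -0.028], [-0.435, 0.002, -0.9]]
force: [0.3, 1.9, -1.6]
grip_width: 0.0833
gripper_force: 1.0
```

Call:
arm_command([
  [8.3, -0.06, 1.2, 0.03, -0.009, 0, -0.018],
  [8.3, -0.07, 1.2, 0.04, 0, 0, 0],
  [8.3, -0.07, 1.2, 0.04, 0, 0, 0],
  [8.3, -0.05, 1, 0.02, 0, 0, 0],
  [8.3, 0, 0, 0, 0, 0, 0],
  [8.3, -0.45, 0, 0.22, 0, 0, 0],
  [8.3, -0.63, 0, 0.3, 0, 0, 0],
  [8.3, -0.63, 0, 0.3, 0, 0, 0],
  [8.3, -0.63, 0, 0.3, 0, 0, 0],
  [8.3, -0.63, 0, 0.3, 0, 0, 0],
])

```text
clock: 14.15
eef_pos: [0.5082, 0.0272, 0.0135]
eef_rot: [[0.898, 0.08, -0.433], [0.071, -0.997, -0.037], [-0.435, 0.002, -0.9]]
force: [2.7, -0.2, -0.5]
grip_width: 0.0827
gripper_force: 1.1
```

```bash
python3 - <<'E'
from pose import *
im,c=shot('wrist','w5.png');im2,_=shot('top','t5.png')
cv2.imwrite('pics/m5.png',np.vstack([im[100:440,:][:,:,::-1],im2[180:310,230:430][:,:,::-1].repeat(2,0).repeat(2,1)[:, :400].copy() if 0 else cv2.resize(im2[220:300,240:440],(640,256))[:,:,::-1]]))
g=cv2.cvtColor(im,cv2.COLOR_RGB2GRAY).astype(int)
for x in (150,320,500): print(x,g[140:190:2,x].tolist())
E
```

```text
150 [108, 109, 108, 109, 116, 115, 121, 122, 122, 123, 112, 103, 96, 102, 98, 99, 99, 96, 105, 99, 96, 96, 102, 100, 98]
320 [108, 108, 107, 106, 109, 109, 108, 109, 108, 109, 108, 100, 97, 98, 97, 100, 98, 99, 103, 105, 96, 98, 99, 97, 99]
500 [203, 202, 201, 198, 198, 195, 196, 195, 196, 149, 120, 102, 92, 96, 98, 96, 99, 112, 149, 148, 145, 124, 122, 123, 120]
```

View pics/m5.png

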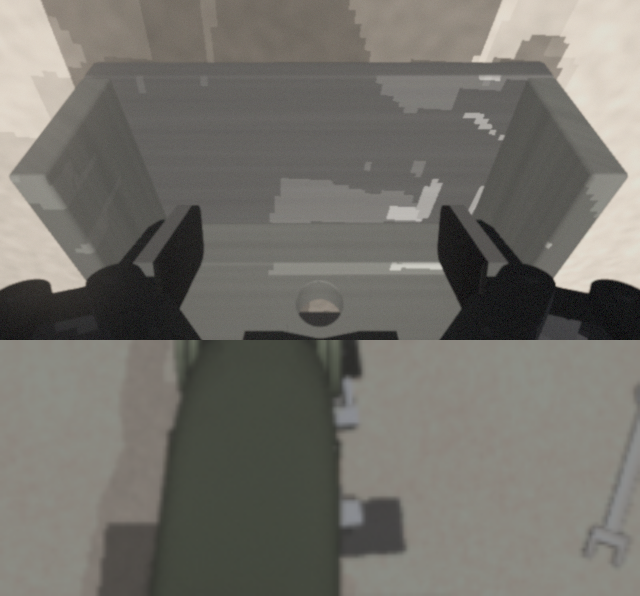

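The flange is aligned ahead of the carrier: its rear edge is at row ~163 from x=93 to 543, and the middle hole is at (320,402). From here I'll dock by numbers and feel.

```bash
python3 - <<'E'
from pose import *
g=cv2.cvtColor(cv2.imread('pics/w5.png'),cv2.COLOR_BGR2GRAY).astype(int)
rep((93,162.5),(544,162),0)
# cheek rear-top outer corners z=.045 (full px from picture): (11,276),(626,276)
rep((11,276),(626,275),.045)
# faceplate hole centre: mid (320,402) at back face x=.016 z=.036
s=arm.state();c=cam('wrist',s);print('hole back',ray(c,[(320,402)],.036).round(4))
# refine plate from original top picture: bright strip mask
im=cv2.imread('pics/top0.png');gg=cv2.cvtColor(im,cv2.COLOR_BGR2GRAY)
m=np.uint8(gg[262:290,300:360]>112)*255
n,l,st,ce=cv2.connectedComponentsWithStats(m);print([(i,st[i].tolist(),ce[i].round(1).tolist()) for i in range(1,n) if st[i][4]>40])
print(gg[262:285,330].tolist(),gg[262:285,318].tolist())
E
```

```text
L 0.1311 yaw 0.0798 o [0.4752 0.0264]
tcp in flange 0.032 -0.0018
tool yaw 0.079
L 0.1284 yaw 0.0802 o [0.4758 0.0263]
tcp in flange 0.0314 -0.0017
tool yaw 0.079
hole back [[0.4911 0.0273 0.036 ]]
[(1, [0, 0, 60, 28, 911], [25.8, 8.6]), (2, [31, 25, 29, 3, 52], [48.3, 26.4])]
[138, 137, 137, 136, 129, 111, 111, 113, 110, 100, 128, 141, 142, 143, 143, 143, 138, 100, 71, 69, 71, 72, 72] [137, 137, 138, 139, 139, 139, 138, 139, 135, 111, 98, 128, 141, 143, 143, 142, 143, 138, 101, 71, 66, 70, 71]
```

Call:
arm_command([
  [8.3, 0.1, 0, -0.04, 0, 0, 0],
  [8.3, 0, -0.2, 0, 0, 0, 0],
  [8.3, 0, -0.2, 0, 0, 0, 0],
  [8.3, 0, -0.15, 0, 0, 0, 0],
  [8.3, -0.54, 0, 0.26, 0, 0, 0],
  [8.3, -0.81, 0, 0.39, 0, 0, 0],
  [8.3, -0.81, 0, 0.39, 0, 0, 0],
  [8.3, -0.81, 0, 0.39, 0, 0, 0],
  [8.3, -0.81, 0, 0.39, 0, 0, 0],
  [8.3, -0.36, 0, 0.17, 0, 0, 0],
])

```text
clock: 15.5
eef_pos: [0.4628, 0.029, 0.0135]
eef_rot: [[0.897, 0.08, -0.434], [0.071, -0.997, -0.036], [-0.435, 0.002, -0.9]]
force: [2.1, 0.0, -0.8]
grip_width: 0.0831
gripper_force: 1.2
```

```bash
python3 - <<'E'
from pose import *
im,c=shot('wrist','w6.png')
g=cv2.cvtColor(im,cv2.COLOR_RGB2GRAY).astype(int)
print(g[155:172:1,[130,320,420]].T.tolist())
print('top-of-cheek row276 left',g[276,0:40].tolist(),'right',g[276,600:640].tolist())
# hole: dark/bright blob around
w=g[365:440,290:350]; print(w[::6,::4])
E
```

```text
[[126, 123, 113, 107, 112, 107, 112, 106, 100, 98, 97, 99, 101, 100, 96, 98, 99], [110, 110, 114, 107, 111, 112, 110, 103, 97, 97, 98, 94, 98, 98, 98, 98, 97], [137, 137, 135, 139, 137, 137, 133, 113, 100, 95, 97, 96, 97, 104, 98, 101, 97]]
top-of-cheek row276 left [198, 197, 198, 198, 199, 199, 198, 199, 200, 200, 200, 201, 201, 200, 200, 201, 199, 185, 161, 139, 133, 135, 136, 137, 136, 135, 137, 138, 135, 134, 135, 137, 136, 138, 137, 136, 137, 139, 138, 138] right [109, 115, 123, 126, 131, 135, 137, 135, 132, 134, 133, 135, 136, 135, 135, 137, 136, 136, 133, 135, 138, 138, 136, 136, 138, 136, 136, 136, 137, 137, 139, 135, 135, 134, 134, 134, 153, 193, 210, 214]
[[139 139 138 138 139 138 139 138 142 140 138 140 140 139 138]
 [138 137 139 138 138 137 137 137 139 137 137 138 138 139 140]
 [111 113 111 112 112 112 114 112 114 110 115 112 112 116 113]
 [113 110 111 111 114 111 115 112 114 114 116 119 115 111 113]
 [111 113 113 112 110 107 109 111 112 109 112 108 107 111 112]
 [109 109 108 105 103 105 110 109 111 115 112 112 107 103 104]
 [111 112 113 100 103 102 104  98  94  98  98 105 106 105  98]
 [112 110 108  98  98  96  96  99  96  95  98  95  93  99  94]
 [112 112 110 107  96  96  98  97  95  99  93  96  96  98 101]
 [112 105 109 107 105  98  96  91  88  95  92  95  97 102 108]
 [110 110 108 107 111 110 107  99  97  95  88 107 109 111 110]
 [105 108 106 108 109 106 109 109 110 110 110 111 110 108 110]
 [ 32  33  33  34  36  57  80  91  96  83  62  44  34  35  33]]
```

```bash
python3 - <<'E'
from pose import *
rep((18.5,276),(636,275),.045)
s=arm.state()
E
```

```text
L 0.1291 yaw 0.08 o [0.431  0.0263]
tcp in flange 0.0315 0.0001
tool yaw 0.079
```

Call:
arm_command([
  [8.3, -0.27, 0, 0.13, 0, 0, 0],
  [8.3, -0.27, 0, 0.13, 0, 0, 0],
  [8.3, -0.27, 0, 0.13, 0, 0, 0],
  [8.3, -0.18, 0, 0.09, 0, 0, 0],
  [8.3, -0.18, 0, 0.09, 0, 0, 0],
  [8.3, 0, 0, 0, 0, 0, 0],
  [8.3, 0, 0, 0, 0, 0, 0],
  [8.3, 0, 0, 0, 0, 0, 0],
  [8.3, 0, 0, 0, 0, 0, 0],
  [8.3, 0, 0, 0, 0, 0, 0],
])

```text
clock: 16.8
eef_pos: [0.4504, 0.028, 0.0134]
eef_rot: [[0.897, 0.08, -0.434], [0.071, -0.997, -0.036], [-0.436, 0.002, -0.9]]
force: [-0.1, 0.1, 0.1]
grip_width: 0.0831
gripper_force: 0.7
```

Call:
arm_command([
  [8.3, -0.18, 0, 0.09, 0, 0, 0],
  [8.3, -0.18, 0, 0.09, 0, 0, 0],
  [8.3, -0.09, 0, 0.04, 0, 0, 0],
  [8.3, 0, 0, 0, 0, 0, 0],
  [8.3, 0, 0, 0, 0, 0, 0],
  [8.3, 0, 0, 0, 0, 0, 0],
  [8.3, 0, 0, 0, 0, 0, 0],
  [8.3, 0, 0, 0, 0, 0, 0],
  [8.3, 0, 0, 0, 0, 0, 0],
  [8.3, 0, 0, 0, 0, 0, 0],
])

```text
clock: 18.05
eef_pos: [0.4455, 0.0276, 0.0134]
eef_rot: [[0.898, 0.08, -0.434], [0.071, -0.997, -0.036], [-0.435, 0.002, -0.9]]
force: [1.0, 0.3, 0.9]
grip_width: 0.083
gripper_force: 1.1
```

Call:
arm_command([
  [8.3, -0.18, 0, 0.09, 0, 0, 0],
  [8.3, -0.18, 0, 0.09, 0, 0, 0],
  [8.3, -0.14, 0, 0.06, 0, 0, 0],
  [8.3, -0.09, 0, 0.04, 0, 0, 0],
  [8.3, 0, 0, 0, 0, 0, 0],
  [8.3, 0, 0, 0, 0, 0, 0],
  [8.3, 0, 0, 0, 0, 0, 0],
  [8.3, 0, 0, 0, 0, 0, 0],
  [8.3, 0, 0, 0, 0, 0, 0],
  [8.3, 0, 0, 0, 0, 0, 0],
])

```text
clock: 19.3
eef_pos: [0.4416, 0.0271, 0.0135]
eef_rot: [[0.9, 0.079, -0.428], [0.07, -0.997, -0.036], [-0.43, 0.002, -0.903]]
force: [7.0, 0.3, -1.1]
grip_width: 0.0828
gripper_force: 4.0
```

```bash
python3 - <<'E'
from pose import *
im,c=shot('wrist','w7.png')
g=cv2.cvtColor(im,cv2.COLOR_RGB2GRAY).astype(int)
print(g[155:172:1,[130,320,420]].T.tolist())
print(g[276,0:40].tolist(),g[275,600:640].tolist())
E
```

```text
[[126, 126, 120, 116, 111, 106, 98, 98, 96, 96, 100, 95, 99, 100, 97, 95, 97], [108, 111, 111, 112, 112, 113, 111, 99, 97, 93, 97, 97, 99, 96, 96, 97, 97], [140, 141, 141, 137, 121, 115, 110, 101, 91, 96, 97, 100, 100, 99, 100, 98, 100]]
[200, 199, 199, 200, 201, 199, 200, 198, 198, 196, 196, 196, 196, 194, 194, 195, 195, 193, 187, 165, 145, 137, 136, 137, 141, 138, 137, 139, 140, 140, 138, 140, 138, 138, 137, 139, 138, 136, 138, 140] [111, 117, 126, 126, 130, 133, 133, 135, 133, 139, 145, 146, 147, 146, 148, 148, 148, 146, 147, 145, 139, 138, 137, 136, 136, 138, 139, 137, 136, 138, 136, 136, 137, 135, 135, 135, 162, 196, 209, 213]
```

Call:
arm_command([
  [8.3, -0.18, 0, 0.09, 0, 0, 0],
  [8.3, -0.18, 0, 0.09, 0, 0, 0],
  [8.3, 0, 0, 0, 0, 0, 0],
  [8.3, 0, 0, 0, 0, 0, 0],
  [8.3, 0, 0, 0, 0, 0, 0],
  [8.3, 0, 0, 0, 0, 0, 0],
  [8.3, 0, 0, 0, 0, 0, 0],
  [8.3, 0, 0, 0, 0, 0, 0],
  [8.3, 0, 0, 0, 0, 0, 0],
  [8.3, 0, 0, 0, 0, 0, 0],
])

```text
clock: 20.6
eef_pos: [0.4412, 0.0268, 0.0137]
eef_rot: [[0.904, 0.077, -0.421], [0.069, -0.997, -0.035], [-0.422, 0.003, -0.907]]
force: [12.2, 1.1, -2.7]
grip_width: 0.0832
gripper_force: 7.6
```

```bash
python3 - <<'E'
from pose import *
s=arm.state();print(s['torque'],s['eef_pos'])
im,c=shot('wrist','w8.png')
g=cv2.cvtColor(im,cv2.COLOR_RGB2GRAY).astype(int)
print(g[276,10:30].tolist(),g[275,625:640].tolist(),g[155:172:1,[130,420]].T.tolist())
rep((19,276),(636,275),.045)
for dx in(.0,):
  print(proj(c,[[.4078,.0232+.065*.997,.08],[.4078+.01,.0232-.065,.08]]).round(0).tolist())
# seam between plate top & faceplate top: look at columns below
print(g[440:480,[20,60,600]].T.tolist())
E
```

```text
[ 0.13232167 -2.18550821 -0.65546216] [0.44120992 0.02676836 0.01366703]
[196, 196, 194, 194, 194, 194, 194, 194, 195, 194, 193, 192, 186, 172, 149, 146, 150, 150, 149, 149] [136, 139, 139, 139, 136, 138, 136, 136, 149, 175, 201, 211, 214, 214, 215] [[118, 117, 111, 110, 108, 101, 97, 97, 97, 96, 97, 98, 95, 96, 97, 94, 98], [142, 143, 141, 141, 141, 139, 124, 102, 96, 97, 97, 98, 100, 97, 96, 99, 97]]
L 0.1313 yaw 0.0764 o [0.4082 0.0241]
tcp in flange 0.0332 0.0002
tool yaw 0.076
[[101.0, 574.0], [560.0, 573.0]]
[[29, 27, 26, 25, 19, 28, 14, 24, 24, 24, 31, 22, 29, 29, 31, 26, 29, 24, 28, 32, 22, 25, 26, 27, 26, 28, 23, 27, 29, 24, 22, 28, 33, 21, 27, 29, 26, 26, 27, 28], [30, 29, 28, 36, 34, 35, 33, 29, 21, 31, 28, 28, 29, 28, 26, 31, 28, 27, 27, 29, 30, 28, 32, 27, 29, 27, 30, 31, 30, 30, 22, 27, 27, 26, 35, 29, 15, 25, 22, 15], [32, 20, 27, 31, 28, 32, 26, 19, 33, 24, 28, 35, 26, 24, 17, 29, 22, 29, 25, 27, 33, 25, 31, 21, 25, 29, 26, 23, 22, 29, 25, 24, 28, 32, 27, 21, 26, 29, 27, 23]]
```

The stop is hard at about 0.408 (12 N with no motion), so it should be seated. I'll back off, narrow the fingers, retreat and check.

Call:
arm_command([
  [8.3, 0.4, 0, -0.2, 0, 0, 0],
  [7.4, 0.7, 0, -0.3, 0, 0, 0],
  [7.4, 0.7, 0, -0.3, 0, 0, 0],
  [7.2, 0, 0, 0, 0, 0, 0],
  [7.2, 0, 0, 0, 0, 0, 0],
  [7.2, 0, 0, -2, 0, 0, 0],
  [7.2, 0, 0, -4, 0, 0, 0],
  [7.2, 0, 0, -5, 0, 0, 0],
  [7.2, 0, 0, -5, 0, 0, 0],
  [7.2, 0, 0, 0, 0, 0, 0],
])

```text
clock: 21.9
eef_pos: [0.528, 0.0339, 0.161]
eef_rot: [[0.902, 0.08, -0.425], [0.071, -0.997, -0.037], [-0.426, 0.004, -0.905]]
force: [0.4, -0.0, -0.3]
grip_width: 0.0719
gripper_force: 0.0
```

Call:
arm_command([
  [7.2, 0, -5, -2, 0, 0, 0],
  [7.2, 0, -6, -2, 0, 0, 0],
  [7.2, 0, -6, 0, 0, 0, 0],
  [7.2, 0, -6, 0, 0, 0, 0],
  [7.2, 0, -6, 0, 0, 0, 0],
  [7.2, 0, 0, 0, 0, 0, 0],
  [7.2, 0, 0, 0, 0, 0, 0],
  [7.2, 0, 0, 0, 0, 0, 0],
  [7.2, 0, 0, 0, 0, 0, 0],
  [7.2, 0, 0, 0, 0, 0, 0],
])

```text
clock: 23.15
eef_pos: [0.5187, 0.323, 0.1922]
eef_rot: [[0.898, 0.078, -0.434], [0.069, -0.997, -0.036], [-0.435, 0.002, -0.9]]
force: [-0.3, 0.1, -0.1]
grip_width: 0.0724
gripper_force: 0.0
```

```bash
python3 - <<'E'
from pose import *
im,c=shot('top','t9.png');g=cv2.cvtColor(im,cv2.COLOR_RGB2GRAY).astype(int)
g0=cv2.cvtColor(cv2.imread('pics/top0.png'),cv2.COLOR_BGR2GRAY).astype(int)
# predicted columns of strip if flush (gap0): plate back edge / faceplate back edge at z=.08
u=np.array([np.cos(.078),np.sin(.078),0]);v=np.array([-u[1],u[0],0]);o=np.array([.4078,.0238,.08])
for b in(-.05,-.02,.02,.05):
    p=proj(c,[o+b*v-.012*u,o+b*v,o+b*v+.016*u,o+b*v+.016*u+[0,0,-.07]]);k=int(round(p[0,0]))
    print(k,p[:,1].round(1).tolist(),g[255:285,k].tolist())
# change in the other scene parts since the start
d=np.abs(g-g0)>25
for n,(x0,x1,y0,y1) in dict(mid=(300,360,155,200),right=(395,455,175,220),cupsL=(272,304,155,190),cupsR=(370,402,148,180),weight=(212,235,245,270),wrench=(415,455,228,295),tray=(470,555,255,315)).items(): print(n,d[y0:y1,x0:x1].sum())
E
```

```text
348 [274.8, 270.5, 264.8, 265.7] [116, 106, 102, 97, 97, 99, 100, 103, 97, 125, 141, 144, 144, 143, 136, 140, 144, 145, 144, 144, 144, 143, 131, 91, 65, 67, 71, 73, 73, 73]
337 [275.8, 271.5, 265.8, 266.6] [144, 144, 144, 144, 144, 144, 142, 121, 129, 121, 131, 142, 144, 144, 143, 136, 140, 144, 144, 144, 144, 144, 143, 131, 97, 76, 74, 73, 73, 73]
323 [277.1, 272.9, 267.2, 267.9] [144, 144, 144, 145, 144, 144, 144, 144, 143, 133, 117, 125, 139, 144, 144, 144, 144, 140, 142, 144, 144, 143, 144, 144, 140, 100, 73, 72, 71, 72]
312 [278.2, 273.9, 268.2, 268.9] [144, 144, 144, 144, 144, 144, 144, 144, 144, 143, 138, 120, 125, 139, 143, 144, 144, 144, 144, 144, 143, 143, 144, 143, 143, 138, 97, 65, 62, 68]
mid 0
right 0
cupsL 0
cupsR 0
weight 403
wrench 0
tray 371
```

The gap between plate and faceplate reads about 0.3 mm or less (continuous strip with almost no seam dip). The other flanges, cups and wrench are unchanged. The weight and tray differences come from the arm and its shadow, so I'm handing in.

```bash
python3 -c "
from rig import arm
print(arm.finish_job())"
```

```text
the job is handed in; nothing more can be done
None
```

I slid flange_two_high onto the docked two_high stud plate, released it and handed the job in at about 23 s; the last top view shows it flush (gap about 0.3 mm or less), but `finish_job()` returned no verdict.

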